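Take the dial padlock off the optics lock box

ROBOT

A 6-joint arm with a two-finger parallel gripper is mounted at the origin on a cart in front of the work surface, level with it; the furniture and walls round the work are solid. World frame = base frame: x ahead of the robot, y to its left, z up, the work surface at z = 0. Lengths are in m, angles in degrees, forces in N, time in s.
With the tool pointing down it reaches from about 0.4 to 0.925 m from the base axis. Payload 3.4 kg.
Tool frame: the origin (TCP) lies midway between the tips of the shut fingers; the grasp point (between the pads) lies robot.pinch_z behind it (robot.pinch_z is the distance from the TCP to the grasp point, in m); z points along the fingers, y is the line along which they close (so a half turn about z gives the same grasp; the last joint's range is limited). The gripper opens to 85 mm and grips with 20 to 120 N. Pads are 22 mm wide; open, the fingers measure 114 mm over their backs; the gripper's body (76 mm by 85 mm) begins 54 mm behind the grasp point. The pads swing forward as they close: fully open they stand 13 mm farther back than shut.
Start: joints at [63.971, 17.578, 86.31, -0, 76.112, -4.211], TCP at [0.214, 0.534, 0.231] pointing down, gripper open.
Joint ranges: [-179.03, 179.03], [-60, 130.46], [8.19, 133.38], [-81.62, 261.62], [5.75, 156.47], [-153.77, 153.77]. Speed limits (degrees/s): [147.25, 147.25, 180, 180, 180, 180].

INTERFACE

Orientations are given as [roll, pitch, yaw] about the fixed x, y, z axes, in that order (R = Rz(yaw) Ry(pitch) Rx(roll)).
In Python, from bench import robot gives the robot as it stands. Calls block until the motion is done:
- robot.goto(position, orientation): joint-space move of the TCP to a pose.
- robot.movel(position, rot=None, rate=0.15): straight line of the TCP; rot=None keeps the orientation; rate is the mean speed in m/s.
- robot.movej(angles): joint-space move.
- robot.command_gripper(opening): finger opening in m; the grip force is fixed at half the most; returns when the fingers have stopped.
- robot.sleep(seconds).
- robot.inverse_kinematics(position, orientation): joint angles nearest the present ones, or None.
- robot.snapshot(name): name is "side" or "top" or "wrist"; returns the picture (480x640x3 uint8, red, green, blue); there is no depth.
- robot.camera_model(name): a dict with "mtx" (3x3 intrinsics, pixels), "R" (3x3) and "t" (3): a world point X has camera coordinates R X + t. Camera axes: x right, y down, z forward; pixel columns grow to the right and rows downward; lengths in m; the calibration is good to about 2 mm. A picture is of the moment at which its call begins: read the wrist's pose just before it. camera_model takes no time and is no camera call; for the wrist camera it gives the pose at the moment of the call.
A pose or a line that the arm cannot do raises robot.MotionError and nothing moves.
- robot.job_done(): hands the job in; it is judged then, once.
Readings, each from a call of its own:
- robot.get_t(): time.
- robot.get_joints(): joint angles.
- robot.get_dq(): joint speeds.
- robot.get_tau(): joint torques, N m.
- robot.get_eef_pos(): TCP position.
- robot.get_tool_rot(): TCP orientation.
- robot.get_force(): force on the tool from outside, world axes, zero at the start.
- robot.get_ft_torque(): the same for the moment, N m.
- robot.get_width(): finger opening in m.
- robot.get_grip_force(): force on a finger pad.
Only numpy, scipy, OpenCV 4.12 (cv2) and the standard library are available. Lean on these libraries where they do the work, as an engineer would, in place of code of your own. Each camera call takes 0.05 s, during which the arm holds its last target. There are 200 camera calls.

TASK

The lock box has to be opened. Take away the viewing card that lies over the lock and lay it gently, flat on the worktop clear of the box; then turn the padlock's dial click by click until its pointer stands over the rib on the lock's front face, pull the padlock straight up off its shackle, and finish still holding it in the gripper: upright, still and at least 8 cm above its seat, for all to see that the hasp is free. Leave the other things on the bench where they are.

Things in the scene. Friction and masses are not known exactly. Their poses are not given: they have to be found in the camera images.
- lock_box: grey steel lock box, fixed. Origin on the worktop under the padlock's axis; own x points from the padlock to the box (away from the robot at yaw 0), z up. The box stands behind the padlock: x 28 to 132 mm, y -92 to 92 mm, lid top at z 70 mm. In front of it a bracket with the hasp plate, x -24 to 28 mm, y -37 to 37 mm, top at z 36 mm: the padlock's seat
- box_handle (a point): middle of the carrying handle on the lid: a round steel bar 8 mm thick along the box's y, 100 mm long, 80 mm behind the padlock's axis, its top 97 mm above the worktop and 27 mm above the lid. The point is on its top
- shackle (a point): point between the two upright legs of the fixed steel shackle, on the padlock's axis, level with the top of the long leg, 61 mm above the worktop. The legs are round, 12 mm thick, 18 mm to either side along the box's y, and go up into the padlock: the long one (own +y) rises 25 mm from the seat, the short one 10 mm. They keep the padlock from turning
- padlock: laminated steel padlock, 44 mm (own x) by 62 mm (y) by 34 mm tall plus the dial on top, 0.3 to 0.5 kg. Origin at the centre of its underside, on the seat at the start, axes along lock_box's. Two holes below fit the shackle legs with 0.75 mm play. Locked, it lifts only 2 to 3 mm; with the dial at its opening click it slides straight up, off the legs in 25 mm. It may be held and lifted by the dial
- padlock_dial (a joint): dial against padlock body, rad, growing counter-clockwise from above, no stops. 0 or any whole turn: pointer over the rib, open (within 15 degrees); every other click is locked. 8 clicks, 45 degrees apart, one of them at 0; under 0.1 N m turns it over a click; let go, it springs to the nearest click, with 5 degrees of play. Starts at a click 90 to 270 degrees from opening
- dial_top (a point): centre of the dial's flat top, on its upright axis, 61 mm above the padlock's underside (97 mm above the worktop while locked). The dial is a black round knurled knob, 36 mm in diameter, its grip part 22 mm tall, on a flange 39 mm in diameter and 5 mm tall that lies on the padlock's top face. A white line on top runs from the centre towards the pointer
- dial_pointer (a point): tip of the dial's small steel pointer, 27 mm out from the axis, 24 mm below the dial's top: it belongs to the low flange under the grip part, so fingers stay at most 20 mm below the dial's top
- padlock_index (a point): top end of the index, a dark steel rib up the middle of the padlock's front face (own -x side, 3 mm proud), 25 mm in front of the dial's axis
- viewer_card: stiff laser viewing card, white with an orange window, 110 mm long (own y), 54 mm wide (own x), 9 mm thick, 20 to 45 g. Origin at the centre of its underside. At the start it lies level across the dial's top and the carrying handle, long side roughly along the box's x; it can be gripped across its width at its middle, between dial and handle, with 27 mm of free height below it
- goggles_2: laser safety goggles lying left of the box, 72 x 141 x 53 mm, not to be disturbed; origin at the centre of the underside
- tissue_pack: lens tissue booklet lying left of the box, 105 (own x) x 68 x 10 mm, not to be disturbed; origin at the centre of the underside
- meter_head: black disc-shaped power sensor head right of the box, 51 x 62 x 20 mm, not to be disturbed; origin at the centre of the underside. The worktop directly right of the box (its -y side), up to 0.25 m from the padlock's axis, is free
- screw_tin: round low tin with a press lid at the right, 63 mm in diameter, 32 mm tall, not to be disturbed; origin at the centre of the underside
Things that resemble listed ones, but are neither listed nor needed, are in the scene too. What is shaped like the viewer_card but green or purple is not meant.

How it is judged:
By the outcome, as a careful person would: the job done as asked, in the order asked, and still so for the second after the job is handed in, while the arm keeps its last pose, push and grip.
It also fails if it takes over 67 s, if anything falls off the work surface, if the arm or the gripper's body presses on something with over 40 N, if the wrist force passes 120 N, or if a joint passes its speed limit or range.

## Working session

There is one attempt and no reset: what is moved stays moved. The work goes in short steps, each a Python script; the robot and the scene stay as the last script left them, time stands still between calls to the robot, and variables do not carry over. Pictures are saved under pics/ and viewed, at most 10 in all, crops included, and the job is handed in when it is done.

```bash
ls; mkdir -p pics; python3 - <<'E'
from bench import robot
import cv2,numpy as np
a=robot.snapshot("top");b=robot.snapshot("side")
cv2.imwrite("pics/top.png",a[:,:,::-1]);cv2.imwrite("pics/side.png",b[:,:,::-1])
print(robot.pinch_z,robot.get_tool_rot(),robot.get_t())
for n in("top","side"):print(robot.camera_model(n))
E
```

```text
pics
0.0187 [-1.79895389e+02 -7.48366590e-03  1.58179425e+02] 0.1
{'mtx': array([[470.27645913,   0.        , 318.00062632],
       [  0.        , 470.27645913, 242.59737065],
       [  0.        ,   0.        ,   1.        ]]), 'R': array([[ 0.13113504, -0.9913497 ,  0.00541922],
       [-0.96619966, -0.12902823, -0.22318137],
       [ 0.22195002,  0.02403085, -0.97476187]]), 't': array([-0.09152874,  0.51974642,  1.115473  ])}
{'mtx': array([[440.57123984,   0.        , 318.02895676],
       [  0.        , 440.57123984, 241.1342143 ],
       [  0.        ,   0.        ,   1.        ]]), 'R': array([[ 0.95002797, -0.31214213, -0.00376056],
       [-0.13434687, -0.39796143, -0.90751177],
       [ 0.2817761 ,  0.86266679, -0.42000981]]), 't': array([-0.50113809,  0.12709182,  1.08144578])}
```

View pics/top.png

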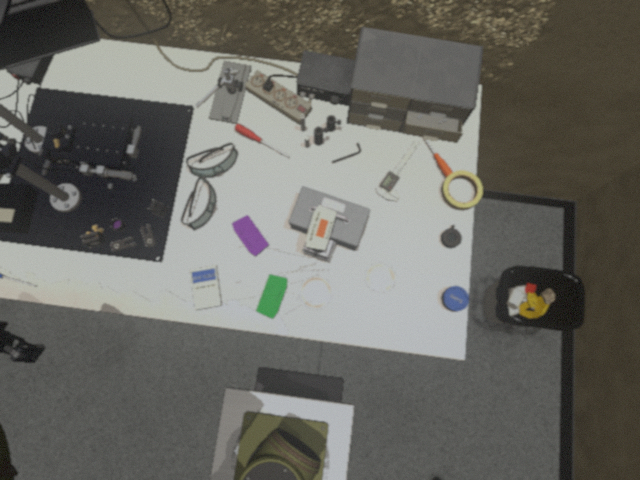

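View pics/side.png

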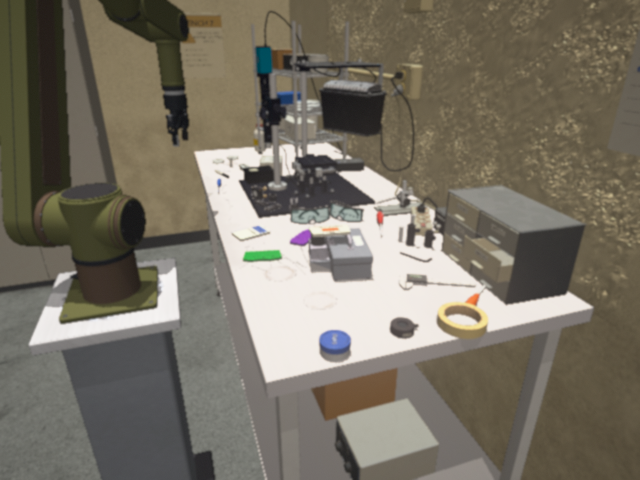

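Top view: candidates for the card are white with an orange window (322,228), purple (250,236) and green (272,296). Only the white and orange one fits, and it lies on the grey box at (330,218). The meter head is near (451,237) and the blue tin near (456,299). I'll confirm with a close wrist view.

```bash
cat > h.py <<'E'
from bench import robot
import cv2,numpy as np
def ray(m,px,z):
    "pixels (n,2) -> world points on plane z"
    px=np.atleast_2d(np.float64(px)); C=-m["R"].T@m["t"]
    d=np.c_[px,np.ones(len(px))]@np.linalg.inv(m["mtx"]).T@m["R"]
    return C+d*((z-C[2])/d[:,2])[:,None]
def proj(m,X):
    c=np.atleast_2d(X)@m["R"].T+m["t"]; p=c@m["mtx"].T
    return p[:,:2]/p[:,2:]
def snap(n,name):
    m=robot.camera_model(n); im=robot.snapshot(n)[:,:,::-1].copy()
    cv2.imwrite(f"pics/{name}.png",im); return m,im
def down(yaw): return [180,0,yaw]
E
python3 - <<'E'
from h import *
m=robot.camera_model("top")
print(ray(m,[[322,228],[314,238]],.1), ray(m,[[303,187],[292,221],[370,209]],.07))
w=robot.camera_model("wrist");C=-w["R"].T@w["t"];print(C-robot.get_eef_pos(),w["R"],w["mtx"])
T=ray(m,[322,228],.1)[0]
for y in (180,135,90,0,-90):
    print(y,robot.inverse_kinematics([T[0]-.08,T[1],.32],down(y)))
E
```

```text
[[ 0.55522615 -0.02812007  0.1       ]
 [ 0.52794233 -0.01220627  0.1       ]] [[ 0.66343903  0.03427467  0.07      ]
 [ 0.57105528  0.04913352  0.07      ]
 [ 0.62805851 -0.14084177  0.07      ]]
[-0.063573    0.02639699  0.14232339] [[ 0.37104854  0.92861211 -0.00158899]
 [ 0.89369046 -0.35662888  0.27227412]
 [ 0.25227036 -0.10244698 -0.96221842]] [[395.34443899   0.         319.26575697]
 [  0.         395.34443899 236.45574235]
 [  0.           0.           1.        ]]
180 [ -8.47200283   6.06046969  88.76910042   0.          85.17042989
 -98.47200283]
135 [ -8.47200283   6.06046969  88.76910042   0.          85.17042989
 -53.47200283]
90 [-8.47200283  6.06046969 88.76910042  0.         85.17042989 -8.47200283]
0 [-8.47200283e+00  6.06046969e+00  8.87691004e+01 -2.54444375e-14
  8.51704299e+01  8.15279972e+01]
-90 None
```

```bash
python3 - <<'E'
from h import *
robot.goto([.545,-.03,.30],down(180))
m,im=snap("wrist","w1"); np.savez("w1.npz",**m); print(robot.get_t())
E
```

```text
2.4917
```

View pics/w1.png

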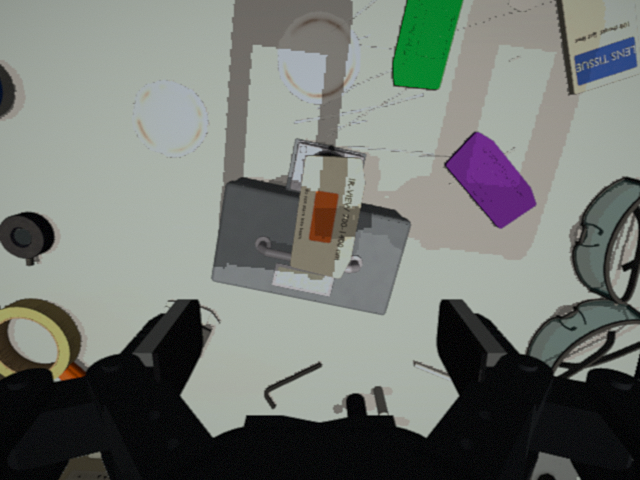

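The wrist view confirms it: white card with an orange window at (329,213), lying over the dial and the handle bar. The box lid corners are near (230,180), (410,218), (388,313) and (213,280). Next I fit the geometry.

```bash
python3 - <<'E'
from h import *
m=dict(np.load("w1.npz"))
c=ray(m,[[305,155],[364,158],[350,278],[291,268]],.106)
print(c.mean(0),[np.linalg.norm(c[i]-c[i-1]) for i in range(4)])
d=c[2]+c[3]-c[0]-c[1]; print("card yaw",np.degrees(np.arctan2(d[1],d[0])))
l=ray(m,[[213,280],[388,313]],.07);e=l[1]-l[0];print("lid back",l,np.linalg.norm(e))
y=np.arctan2(-e[0],e[1]); print("box yaw",np.degrees(y))
x=np.r_[np.cos(y),np.sin(y),0]; A=l.mean(0)-.132*x; print("axis",A)
print("handle ends", ray(m,[[262,243],[354,264]],.095))
print("card centre in box frame x",(c.mean(0)-A)@x)
E
```

```text
[ 0.55402733 -0.02156232  0.106     ] [np.float64(0.10126941139531974), np.float64(0.04941468767056513), np.float64(0.10798224062501242), np.float64(0.0544279448075015)]
card yaw -6.245228120161277
lid back [[ 0.62758309 -0.13575379  0.07      ]
 [ 0.663958    0.04278433  0.07      ]] 0.1822059120441733
box yaw -11.515689066065944
axis [ 0.51642769 -0.02013274  0.07      ]
handle ends [[ 0.58095904 -0.08102542  0.095     ]
 [ 0.60124629  0.00386709  0.095     ]]
card centre in box frame x 0.03712815555248497
```

```bash
python3 - <<'E'
from h import *
m=dict(np.load("w1.npz"))
print("ring",ray(m,[170,118],0),"meter",ray(m,[25,237],.02))
y=173.8; P=np.array([.563,-.0226])
robot.goto([*P,.16],down(y)); robot.movel([*P,.092],rate=.12)
robot.command_gripper(.045)
print(robot.get_width(),robot.get_grip_force(),robot.get_force())
robot.movel([*P,.17],rate=.1)
print(robot.get_width(),robot.get_force(),robot.get_t())
snap("wrist","w2")
E
```

```text
ring [[ 0.46984315 -0.18862639  0.        ]] meter [[ 0.59699167 -0.35518247  0.02      ]]
0.05171148449636654 62.04339265823364 [-0.4946459  -0.53570145  6.72788536]
0.05150399562873613 [-0.40812115 -0.5526779   0.26862917] 5.1833
```

View pics/w2.png

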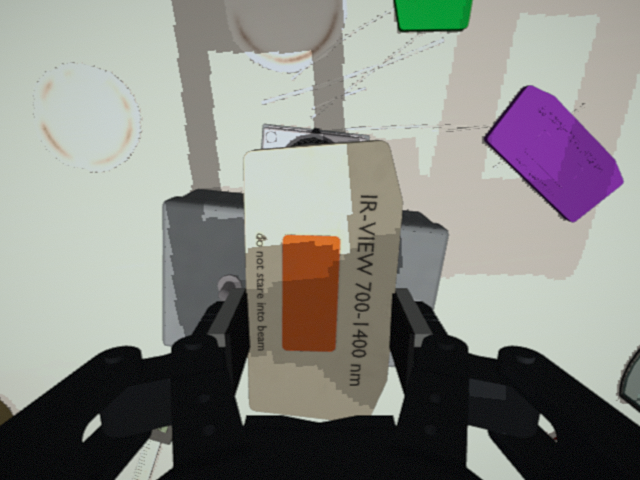

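The card (329,275) is held level and clear of the dial, whose rim shows at (312,140). Laying it down to the right of the box.

```bash
python3 - <<'E'
from h import *
P=[.545,-.2]
robot.goto([*P,.10],down(168.5)); robot.movel([*P,.008],rate=.12)
f0=robot.get_force()[2]; z=.008
while z>-.010:
    z-=.001; robot.movel([*P,z],rate=.02)
    f=robot.get_force()[2]-f0
    if f>2.5: break
print("z",z,"f",f)
robot.command_gripper(.07)
robot.movel([*P,.10],rate=.15)
V=[.50,-.022,.27]
robot.goto(V,down(168.5)); robot.sleep(.2)
m,im=snap("wrist","w3"); np.savez("w3.npz",**m); print(robot.get_t())
E
```

```text
z -0.004 f 6.692724919397902
12.3417
```

View pics/w3.png

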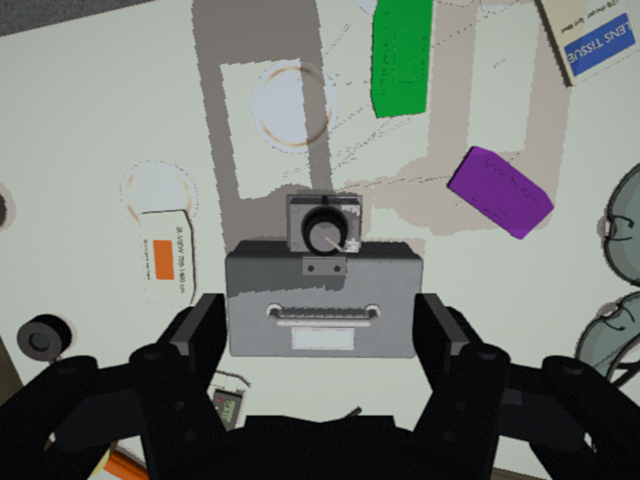

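The card lies flat at (168,257), clear of the box. The dial is at about (326,230), with its white line pointing down and to the right. I'll enlarge the dial.

```bash
python3 - <<'E'
from h import *
im=cv2.imread("pics/w3.png")[185:275,275:375]
cv2.imwrite("pics/w3c.png",cv2.resize(im,None,fx=6,fy=6,interpolation=cv2.INTER_CUBIC))
E
```

```text
(no output)
```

View pics/w3c.png

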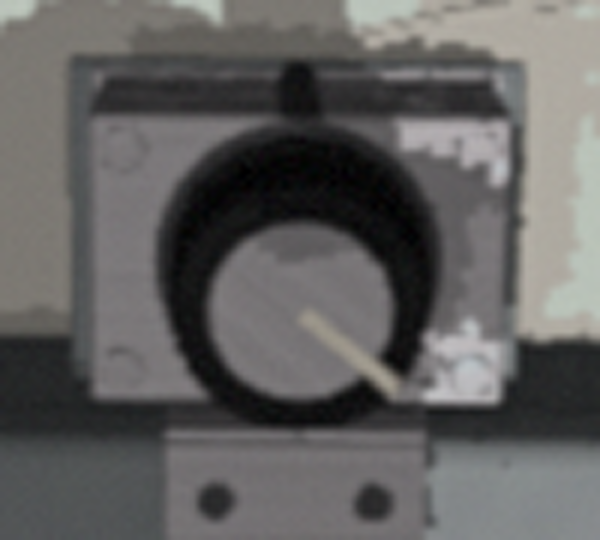

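```bash
python3 - <<'E'
from h import *
m=dict(np.load("w3.npz"))
px=lambda a:np.array(a)/6+[275,185]
c,t=ray(m,px([[302,310],[400,393]]),.097); print("axis",c,"line len",np.linalg.norm(t-c))
A=np.degrees(np.arctan2(*(t-c)[1::-1])); print("pointer world",A)
l=ray(m,[[231,356],[414,358]],.07);e=l[1]-l[0];by=np.degrees(np.arctan2(-e[0],e[1]));x=np.r_[np.cos(np.radians(by)),np.sin(np.radians(by))]
print("box yaw",by,"axis2",l.mean(0)[:2]-.132*x,"dial angle",(A-by-180)%360)
print("rib", ray(m,px([298,68]),.07)-c)
for Y in (33.5,168.5): print(robot.inverse_kinematics([*c[:2],.12],down(Y)))
E
```

```text
axis [ 0.52037041 -0.02139908  0.097     ] line len 0.01815807990589845
pointer world 37.22059018267886
box yaw -12.244892446429347 axis2 [ 0.51836838 -0.02117953] dial angle 229.4654826291082
rib [[-0.02838393  0.00548123 -0.027     ]]
[-7.00246924e+00  1.98269938e+01  1.01365428e+02 -2.54444375e-14
  5.88075786e+01  4.94975308e+01]
[ -7.00246924  19.82699378 101.36542765   0.          58.80757858
 -85.50246924]
```

The dial stands at about 225°, so it needs +135°, three clicks counter-clockwise. I'll grip it and check the side forces before turning.

```bash
python3 - <<'E'
from h import *
P=np.array([.5198,-.0213]); Y=33
robot.command_gripper(.085)
robot.goto([*P,.13],down(Y)); robot.movel([*P,.078],rate=.12)
print(robot.get_force().round(2) if hasattr(robot.get_force(),'round') else robot.get_force())
robot.command_gripper(.03); robot.sleep(.2)
print(robot.get_width(),robot.get_grip_force(),np.round(robot.get_force(),2),np.round(robot.get_ft_torque(),3),robot.get_eef_pos(),robot.get_t())
E
```

```text
[-0.12 -0.2  -0.85]
0.03394278278525305 59.28235709667206 [-0.13 -2.19  6.  ] [-0.091  0.183 -0.068] [ 0.52063033 -0.02165039  0.0789279 ] 15.9833
```

```bash
python3 - <<'E'
from h import *
for k in range(3):
    q=np.array(robot.get_joints()); q[5]-=45
    robot.movej(q); robot.sleep(.15)
    print(robot.get_tool_rot()[2],np.round(robot.get_force(),1),np.round(robot.get_ft_torque(),2),robot.get_grip_force(),robot.get_eef_pos())
robot.command_gripper(.06); 
p=robot.get_eef_pos(); robot.movel([p[0],p[1],.13],rate=.15)
robot.goto([.50,-.022,.27],down(168.5)); robot.sleep(.2)
m,im=snap("wrist","w4"); np.savez("w4.npz",**m); print(robot.get_t())
cv2.imwrite("pics/w4c.png",cv2.resize(im[185:275,275:375],None,fx=6,fy=6,interpolation=cv2.INTER_CUBIC))
E
```

```text
77.93867170269749 [-2.7  2.3  3.9] [0.55 0.59 0.01] 59.466572999954224 [ 0.52011238 -0.02124822  0.07896828]
122.86562754715564 [-3.8  1.3  4.2] [0.12 0.76 0.03] 59.66130316257477 [ 0.51905678 -0.02146129  0.07891312]
167.79811103397475 [-3.6 -2.5  5.6] [-0.66  0.76  0.07] 59.69036400318146 [ 0.51862873 -0.02212645  0.07890935]
20.5
```

View pics/w4c.png

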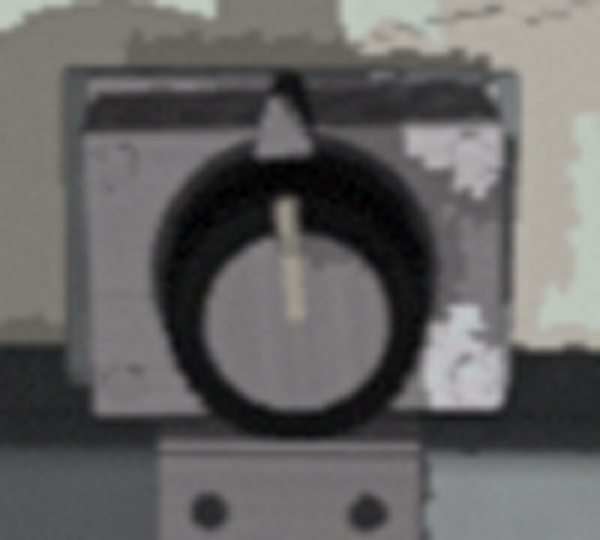

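The pointer at (283,130) in the crop stands over the rib at (290,85), and the line points to it. Regripping and lifting.

```bash
python3 - <<'E'
from h import *
P=np.array([.5193,-.0216])
robot.goto([*P,.13],down(167.8)); robot.movel([*P,.078],rate=.12)
robot.command_gripper(.03); robot.sleep(.2)
f0=np.array(robot.get_force()); print(robot.get_width(),f0.round(2))
z=robot.get_eef_pos()
for h in (.004,.010,.020,.030,.07,.115):
    robot.movel([*P,.078+h],rate=.04 if h<.04 else .08)
    f=np.array(robot.get_force()); print(h,f.round(1),robot.get_width(),robot.get_eef_pos()[2])
    if f[2]<-20: break
robot.sleep(.5); snap("wrist","w5"); m,s=snap("side","s5")
X=proj(m,[.52,-.02,.15])[0].astype(int); print(X,robot.get_tool_rot(),robot.get_t())
a=cv2.resize(s[X[1]-50:X[1]+50,X[0]-65:X[0]+65],(520,400),interpolation=cv2.INTER_CUBIC)
cv2.imwrite("pics/s5c.png",a)
E
```

```text
0.03371263405566363 [-1.57 -1.18  6.05]
0.004 [-0.1 -1.1 -4.5] 0.033865241569048334 0.08224513759577995
0.01 [-0.1 -1.2 -3.1] 0.033697164869689274 0.08821144238368517
0.02 [-0.3 -1.1 -3.8] 0.03393178231062598 0.09839299336778372
0.03 [-0.6  0.5 -4.2] 0.03370688228707458 0.10827946334379135
0.07 [-0.4 -0.8 -4.1] 0.03432524632494602 0.1478887662895585
0.115 [-0.  -0.6 -4.1] 0.03411426882130327 0.19267543970839768
[317 213] [-1.79999499e+02 -1.92422393e-03  1.67799690e+02] 25.575
```

View pics/s5c.png

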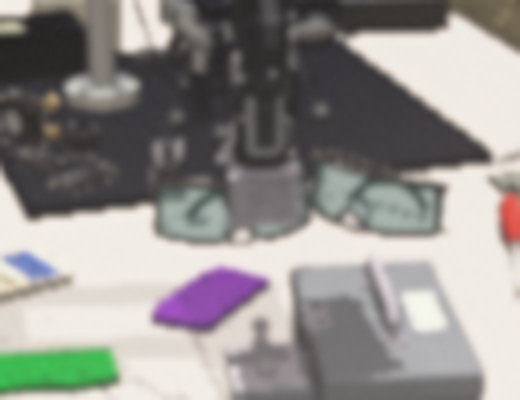

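View pics/w5.png

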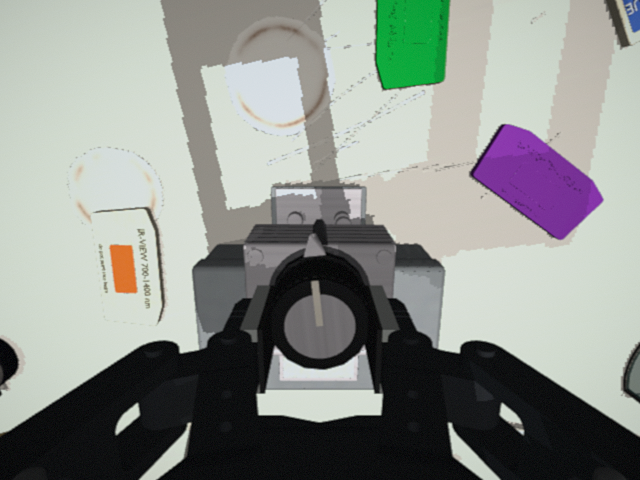

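The padlock hangs upright in the gripper, at (268,195) in the side crop and (320,290) in the wrist view, about 11 cm above its seat. The shackle legs below are bare, and the card lies flat at (128,265).

```bash
python3 -c "
from bench import robot
print(robot.get_width(),robot.get_force());print(robot.job_done())"
```

```text
0.03362440960538016 [-0.64789084  0.3256963  -4.22008232]
the job is handed in; nothing more can be done
None
```

The job is handed in: the card lies flat on the worktop to the right of the box, the dial is at its opening click, and the gripper is holding the padlock upright about 11 cm above its seat.

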